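# Lock the tube rotator's shaft for loading

### The job

The drum of the tube rotator must be locked before more tubes are loaded. Push the black peg to turn the locking disc until its red-edged slot lines up with the locking bar (the peg then stands straight up), then push the bar by its red plate right through the slot until the plate stops against the guide block. Only push with the fingertips: do not lift the bar or draw it out of its guide, and leave the other things on the bench where they are.

Things in the scene. Friction and masses are not known exactly. Their poses are not given: they have to be found in the camera images.
- rotator: bench tube rotator, fixed: white drive housing 98 x 130 mm, top 172 mm up (knob 186), on a dark base; before it a drum on a level shaft 122 mm up, whose front plate is the locking disc. Origin on the bench under the drum; x along the shaft, away from the robot, y left, z up (turned a little about z)
- disc (a point): centre of the locking disc's front face, on the shaft: 122 mm above the bench, at x = -0.060 of the rotator. Aluminium disc 190 mm across, 6 mm thick; capped tubes stick out 17 mm from its face, up to 56 mm from the shaft
- rotor (a joint): turn of the drum with its disc, rad: 0 when the slot is straight below the shaft, in line with the bar, and the peg straight up; positive when the peg leans left (+y of the rotator). Starts at 0.45 to 1.0. Stays where it is left (bearing drag 0.12 N m, some 1.5 N at the peg); no stop or click near 0. The bar's tapered tip can draw in the last 0.05 rad or so
- slot (a point): middle of the radial slot on the disc's front face, 80 mm from the shaft. The slot is 14 mm wide, edged red, open at the rim and runs in to 64 mm from the shaft; level with the bar when the disc is in line
- peg (a point): middle of the black turning peg: round, 12 mm diameter, sticks out 55 mm from the disc's face towards the robot, 85 mm from the shaft, opposite to the slot; this point is on its axis, 27.5 mm before the face
- guide (a point): mouth of the guide block's passage, in its face towards the robot, on the bar's axis 42 mm above the bench, at x = -0.170 of the rotator. Aluminium block 70 mm long, 48 mm wide, top 61 mm up with its screws; passage 10 mm wide, 20 mm high. A keeper behind the disc takes the bar's tip
- lock_bar: loose flat steel bar in the guide, 0.17 kg, 8 wide, 18 high, 138 long, last 16 mm tapered to 2.4 wide; red push plate 6 thick, 42 wide, 46 high at the robot's end. Origin on its axis at the plate's back face, x towards its tip. Slides almost freely along the rotator's x. Home: plate against the guide block, origin at x = -0.170 of the rotator; starts 38 to 52 mm short of that
- bar_push (a point): centre of the outer face (towards the robot) of the bar's red plate, 47 mm above the bench: push here along the rotator's +x
- bar_tip (a point): tip of the bar, on its axis, 138 mm from its origin; fully home it is 28 mm behind the disc's front face (x = -0.032 of the rotator)
- tube_13: an 81 mm sample tube with blue cap lying on the bench in front of the rotator (bystander); origin under its middle
- tube_14: an 81 mm sample tube with orange-red cap lying on the bench in front of the rotator (bystander); origin under its middle
- petri_00: a closed petri dish 61 mm across, 15 mm high (bystander); origin under its middle
- beaker_s: a small glass beaker 52 mm across, 61 mm high (bystander); origin under its middle
- timer: a white bench timer 72 x 66 x 18 mm lying flat (bystander); origin under its middle
- log_book: a purple log book 210 x 152 x 14 mm lying on the white board (bystander); origin under its middle
- biro: a red pen 145 mm long lying on the log book (bystander); origin under its middle
- marker_b: a blue marker pen 14 x 130 x 14 mm lying on the bench (bystander); origin under its middle

How it is judged:
By the outcome, as a careful person would: the job done as asked, in the order asked, and still so for the second after the job is handed in, with the robot touching nothing.
It also fails if it takes over 48 s, if anything falls off the work surface, if the arm or the gripper's body presses on something with over 40 N, if the wrist force passes 120 N, or if a joint passes its speed limit or range.

### The arm

A 6-joint arm with a two-finger parallel gripper is mounted at the origin on a cart in front of the work surface, level with it; the furniture and walls round the work are solid. World frame = base frame: x ahead of the robot, y to its left, z up, the work surface at z = 0. Lengths are in m, angles in rad, forces in N, time in s.
With the tool pointing down it reaches from about 0.375 to 0.925 m from the base axis. Payload 5.7 kg.
Tool frame: the origin (TCP) lies on the centre line of the jaws, within the pads' length; the fingertips stand 22 mm ahead of it and the grasp point (between the pads) lies 3 mm ahead of it; z points along the fingers, x is the direction in which the jaws open and shut, and the axes are right-handed (so a half turn about z gives the same grasp; the last joint's range is limited). The gripper opens to 85 mm and grips with 20 to 120 N. Pads are 22 mm wide; open, the fingers measure 114 mm over their backs; the gripper's body (76 mm by 85 mm) begins 54 mm behind the grasp point. The pads swing forward as they close: fully open they stand 13 mm farther back than shut.
Start: joints at [0.997, 0.359, 1.51, -0, 1.272, -0.115], TCP at [0.266, 0.538, 0.253] pointing down, gripper open.
Joint ranges: [-2.97, 2.97], [-1.01, 2.36], [0.21, 2.38], [-0.96, 4.11], [0.2, 2.71], [-2.98, 2.98]. Speed limits (rad/s): [2.39, 2.39, 3.14, 3.14, 3.14, 3.14].

### API

Orientations are given as a unit quaternion [x, y, z, w].
In Python, from workcell import monitor, viewer, r gives the robot as it stands.
- The arm moves only by the tool carry_out, never from a script. Its argument "steps" is a list that holds one entry, the list of rows, each a list of 5 numbers: the opening in per cent of the stroke, from 0 (shut) to 100 (fully open), then the shift along the tool's x, y, z in cm, then the turn about the tool's z in degrees. In form: [[[grip, dx, dy, dz, twist], ...]]. A call has 1 to 20 rows; each row shifts and turns the commanded pose from where the row before left it, along the tool's axes as they then stand; what a row does not reach is not made up. A row lasts 1/10 s, in which the tool goes at most 50 mm and 8.59 degrees, less where a joint would pass 70% of its speed; a pose out of reach is approached as far as the arm can. A call with a gripper value outside its range is refused whole. The fingers move at their own pace and stop on an object; the grip force is fixed at half the most. Time passes only in rows, so rows that do not move let the fingers close. It gives the time, the measured TCP pose, the force and the opening at its end, in the units of the state.
- monitor.sense(): the state, without advancing time (a new reading comes with each control period).
- viewer.snapshot(name): name is "scene" or "top"; returns a dict with "image" (480x640x3 uint8, red, green, blue), "z_map" (480x640 float32, m along the optical axis (not along the pixel's ray), 0 where there is no reading), "mtx" (3x3 intrinsics, pixels), "distortion" ([k1, k2, p1, p2, k3] as OpenCV has them; the pictures are not rectified), "rvec" (rotation vector, rad) and "tvec" (3), from world to camera coordinates, as OpenCV has them. Camera axes: x right, y down, z forward; pixel columns grow to the right and rows downward; lengths in m; the calibration is good to about 2 mm. A picture is of the moment at which its call begins.
- r.hand_in(): hands the job in, once; it reports no verdict.
The state is a dict: "time": time; "q": joint angles; "dq": joint speeds; "joint_efforts": joint torques, N m; "ee_pos": TCP position; "ee_rot": TCP orientation; "force": force on the tool from outside, world axes, zero at the start; "wrist_torque": the same for the moment, N m; "grip_width": finger opening in m.
Only numpy, scipy, OpenCV 4.12 (cv2) and the standard library are available. Lean on these libraries where they do the work, as an engineer would, in place of code of your own. Each camera call takes 0.05 s, during which the arm holds its last target.

## Working session

There is one attempt and no reset: what is moved stays moved. The work goes in short steps, Python scripts to look and compute and a tool call to move; the robot and the scene stay as the last step left them, time stands still between calls to the robot, and variables do not carry over. Pictures are saved under pics/ and viewed, and the job is handed in when it is done.

Besides the shell and the picture viewer there is one more tool, called after ">>>" as a command line: name --argument value ..., lists and objects as JSON in quotes. carry_out: Moves the arm, as the interface text tells. Its arguments: {"type":"object","properties":{"steps":{"type":"array"}},"required":["steps"]}

```bash
mkdir -p pics; ls; python3 - <<'E'
from workcell import monitor, viewer, r
import cv2, pickle
s=monitor.sense(); print({k:(v if not hasattr(v,'tolist') else v.tolist()) for k,v in s.items()})
for n in ("scene","top"):
    d=viewer.snapshot(n); pickle.dump(d,open(f"{n}0.pkl","wb"))
    cv2.imwrite(f"pics/{n}0.png",d["image"][:,:,::-1]); print(n,d["mtx"],d["distortion"],d["rvec"],d["tvec"])
E
```

```text
pics
{'time': 0.0, 'q': [0.9968939139231894, 0.3594947991483774, 1.511460760304805, 2.034240203215969e-05, 1.272515615499057, -0.11509284489991249], 'dq': [0.0010174100353551943, 0.0014570234960549536, 0.00015107109965402526, -0.0010772476934411438, -0.0031729680539993596, 0.001141582735112701], 'joint_efforts': [0.0008232091931859031, -52.76339292526245, -27.861639261245728, -0.000228923390750424, 0.013060924247838557, -1.3503870661679684e-05], 'ee_pos': [0.26536504046293563, 0.5373921416303488, 0.2524488592777131], 'ee_rot': [0.8493777740999134, 0.527784534218505, -0.0008535846529178254, 0.0003920434569127471], 'force': [0.04346744175903394, 0.23429309922201183, -0.5144658414884513], 'wrist_torque': [0.03463656724409105, 0.029624687998292834, 0.02916398574795817], 'grip_width': 0.08512737068377038}
scene [[565.63147759   0.         326.17814513]
 [  0.         565.63147759 238.60727877]
 [  0.           0.           1.        ]] [-0.02807531  0.          0.          0.          0.        ] [ 2.0580428  -0.78689856  0.40734237] [-0.31280571  0.39918065  1.09457611]
top [[622.71718108   0.         317.57178168]
 [  0.         622.71718108 237.23171077]
 [  0.           0.           1.        ]] [0.02107066 0.         0.         0.         0.        ] [ 2.14038885 -2.19925898  0.05700263] [0.200976   0.56088837 1.52689659]
```

View pics/scene0.png

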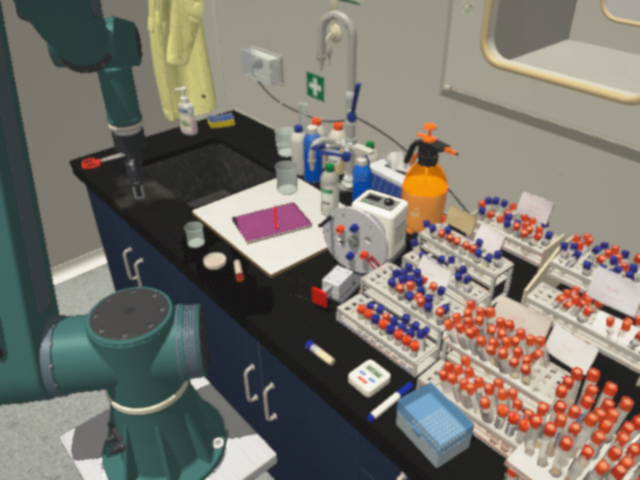

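View pics/top0.png

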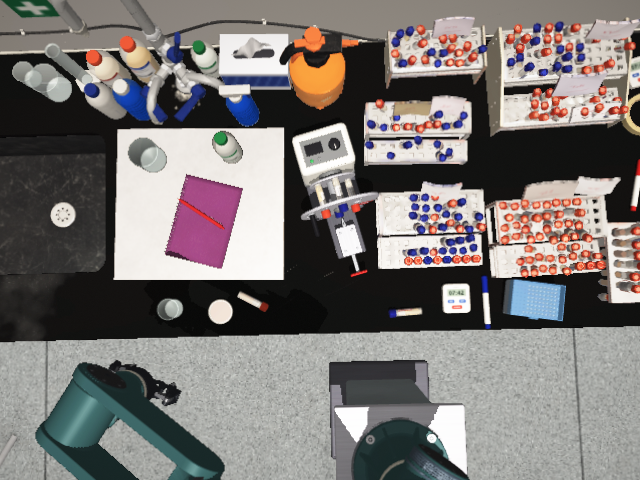

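The scene view shows the disc at about (358,240) and the red plate at (318,296). The top view shows the rotator at about (335,190), the guide at (347,240), and the red plate at (359,273). I'll zoom in on both.

```bash
python3 - <<'E'
import cv2, pickle, numpy as np
a=pickle.load(open("scene0.pkl","rb"))["image"][190:315,290:440,::-1]
b=pickle.load(open("top0.pkl","rb"))["image"][110:290,270:400,::-1]
cv2.imwrite("pics/z1.png",cv2.resize(a,None,fx=4.7,fy=4.7,interpolation=cv2.INTER_CUBIC))
cv2.imwrite("pics/z2.png",cv2.resize(b,None,fx=3.3,fy=3.3,interpolation=cv2.INTER_CUBIC))
E
```

```text
(no output)
```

View pics/z1.png

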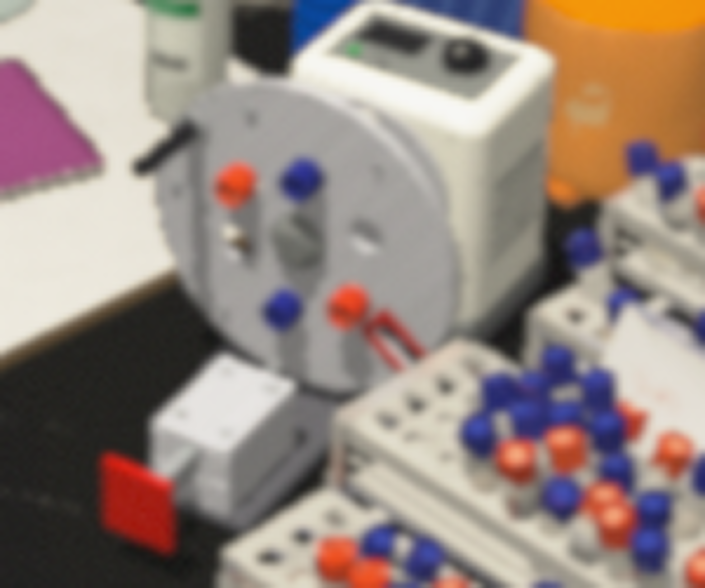

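View pics/z2.png

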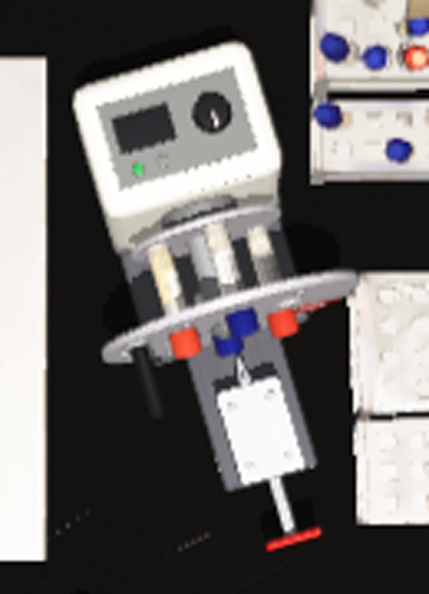

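```bash
cat > h.py <<'E'
import cv2, numpy as np
def cam(d):
    R=cv2.Rodrigues(np.array(d["rvec"],float))[0]; return R,np.array(d["tvec"],float).ravel()
def rays(d,uv):
    R,t=cam(d); n=cv2.undistortPoints(np.array(uv,float).reshape(-1,1,2),d["mtx"],np.array(d["distortion"])).reshape(-1,2)
    dirs=np.c_[n,np.ones(len(n))]@R; return -R.T@t, dirs   # dirs scaled to unit optical z
def plane(d,uv,z):
    o,v=rays(d,uv); return o+v*((z-o[2])/v[:,2])[:,None]
def depth(d,uv):
    uv=np.array(uv).reshape(-1,2); o,v=rays(d,uv); zz=d["z_map"][uv[:,1].astype(int),uv[:,0].astype(int)]
    return o+v*zz[:,None], zz
def proj(d,P):
    return cv2.projectPoints(np.array(P,float).reshape(-1,1,3),np.array(d["rvec"],float),np.array(d["tvec"],float),d["mtx"],np.array(d["distortion"]))[0].reshape(-1,2)
E
python3 - <<'E'
from h import *
import pickle
T=pickle.load(open("top0.pkl","rb")); S=pickle.load(open("scene0.pkl","rb"))
def region(d,u0,u1,v0,v1):
    u,v=np.meshgrid(np.arange(u0,u1),np.arange(v0,v1)); uv=np.c_[u.ravel(),v.ravel()]
    P,z=depth(d,uv); return uv,P,z,d["image"][uv[:,1],uv[:,0]].astype(int)
uv,P,z,c=region(T,270,400,110,290)
def rect(m,name,zz=None):
    Q=P[m] if zz is None else plane(T,uv[m],zz)
    (cx,cy),(w,h),a=cv2.minAreaRect(Q[:,:2].astype(np.float32)); print(name,m.sum(),cx,cy,w,h,a,"meanz",P[m][:,2].mean(), "mean",Q.mean(0)); 
    return Q
w=(c.min(1)>120)
m=(z>0)&(P[:,2]>.160)&(P[:,2]<.18)&(uv[:,1]<185); rect(m,"housing")
m=(z>0)&(P[:,2]>.05)&(P[:,2]<.065)&(uv[:,1]>220)&(uv[:,1]<262)&(uv[:,0]>325)&(uv[:,0]<370)&w; rect(m,"guide",.058)
red=(c[:,0]>120)&(c[:,1]<60)&(c[:,2]<60)
m=red&(uv[:,1]>262); Q=rect(m,"plateTop",.070); print(P[m][:,2].min(),P[m][:,2].max())
vx,vy,_,_=cv2.fitLine(Q[:,:2].astype(np.float32),cv2.DIST_L2,0,.01,.01).ravel(); print("plate dir",np.degrees(np.arctan2(vy,vx)))
# disc edge
m=(z>0)&(P[:,2]>.10)&(P[:,2]<.24)&(uv[:,1]>190)&(uv[:,1]<225)&(c.max(1)-c.min(1)<25); 
# plate in scene view
uv,P,z,c=region(S,300,340,280,312)
red=(c[:,0]>130)&(c[:,1]<60)&(c[:,2]<60); print("plate scene",red.sum(),P[red].mean(0),P[red].min(0),P[red].max(0))
cc=np.linalg.svd(P[red]-P[red].mean(0))[2][2]; print("normal",cc, np.degrees(np.arctan2(cc[1],cc[0])))
# disc face plane in scene
uv,P,z,c=region(S,325,390,205,275)
g=(z>0)&(c.max(1)-c.min(1)<20)&(c.min(1)>110)&(P[:,2]>.03)
Q=P[g]; 
for i in range(6):
    m0=np.median(Q,0) if i==0 else Q.mean(0); n=np.linalg.svd(Q-m0)[2][2]; r=(Q-m0)@n; Q=Q[abs(r)<max(.002,1.5*np.std(r))]
print("disc",len(Q),n,Q.mean(0),np.degrees(np.arctan2(n[1],n[0])))
print("shaft pix ray on plane:")
E
```

```text
housing 2350 0.7539889216423035 0.09843824803829193 0.1378806233406067 0.25568559765815735 14.829643249511719 meanz 0.17177012236774505 mean [0.75121607 0.16233571 0.17177012]
guide 562 0.5520621538162231 0.10964863002300262 0.10310149937868118 0.04800005629658699 14.862202644348145 meanz 0.058958024573562466 mean [0.55360073 0.11007628 0.058     ]
plateTop 32 0.4739852547645569 0.08863016963005066 0.00592194264754653 0.038607630878686905 14.405838966369629 meanz 0.06768389486472759 mean [0.47384972 0.08981821 0.07      ]
-0.00744571223485746 0.0776837273349209
plate dir -75.199615
plate scene 195 [0.46816976 0.08229211 0.05721172] [-0.21223667 -0.71488785 -0.00126639] [0.53457876 0.17257008 0.94825124]
normal [-0.87036804  0.32002646 -0.37422258] 159.81198084465416
disc 1549 [ 0.96678966  0.25556595 -0.00194809] [0.6312434  0.12689594 0.12881732] 14.807151845462585
shaft pix ray on plane:
```

```bash
cat > f.py <<'E'
from h import *
yaw=np.radians(14.82); ex=np.array([np.cos(yaw),np.sin(yaw),0]); ey=np.array([-np.sin(yaw),np.cos(yaw),0])
E
python3 - <<'E'
from f import *
import pickle
T=pickle.load(open("top0.pkl","rb")); S=pickle.load(open("scene0.pkl","rb"))
def region(d,u0,u1,v0,v1):
    u,v=np.meshgrid(np.arange(u0,u1),np.arange(v0,v1)); uv=np.c_[u.ravel(),v.ravel()]
    P,z=depth(d,uv); return uv,P,z,d["image"][uv[:,1],uv[:,0]].astype(int)
def rep(n,P): 
    a=P@ex;b=P@ey; print(n,len(P),"x' pct",np.percentile(a,[0,5,50,95,100]).round(4),"y'",np.percentile(b,[0,5,50,95,100]).round(4),"z",np.percentile(P[:,2],[5,50,95]).round(4))
uv,P,z,c=region(T,270,400,110,290)
a,b=P@ex,P@ey
m=(P[:,2]>.165)&(P[:,2]<.180)&(a>.68)&(a<.86)&(b>-.12)&(b<.06)&(c.min(1)>100)&(uv[:,1]<190); rep("housing",P[m])
m=(P[:,2]>.05)&(P[:,2]<.065)&(b>-.09)&(b<.03)&(a>.5)&(a<.62)&(c.min(1)>140); rep("guide",P[m])
red=(c[:,0]>120)&(c[:,1]<60)&(c[:,2]<60)&(uv[:,1]>262); rep("plate",plane(T,uv[red],.07))
uv,P,z,c=region(S,300,345,270,312);a,b=P@ex,P@ey
red=(c[:,0]>130)&(c[:,1]<60)&(c[:,2]<60)&(a>.4)&(a<.55)&(P[:,2]>0.02)&(P[:,2]<.075); rep("plateS",P[red])
uv,P,z,c=region(S,320,395,195,280);a,b=P@ex,P@ey
m=(c.max(1)-c.min(1)<20)&(c.min(1)>90)&(abs(a-.643)<.004); rep("discface",P[m])
(cx,cy),r=cv2.minEnclosingCircle(np.c_[b[m],P[m][:,2]].astype(np.float32)); print(cx,cy,r)
m=(c.max(1)<70)&(abs(a-.643)>.004)&(a<.65)&(a>.56)&(P[:,2]>.1)&(abs(b+.03)<.11); rep("peg",P[m]); print(uv[m].min(0),uv[m].max(0))
# red slot edges
m=(c[:,0]-c[:,1]>50)&(abs(a-.643)<.008)&(uv[:,0]>365); rep("slot",P[m])
E
```

```text
housing 1986 x' pct [0.6802 0.704  0.7627 0.815  0.8219] y' [-0.0986 -0.0908 -0.0371  0.0222  0.0296] z [0.1665 0.1723 0.1777]
guide 571 x' pct [0.5003 0.5267 0.563  0.5968 0.6162] y' [-0.0594 -0.0568 -0.0352 -0.0139 -0.0113] z [0.0525 0.0592 0.0639]
plate 32 x' pct [0.4778 0.478  0.4815 0.4835 0.4839] y' [-0.0549 -0.053  -0.0341 -0.0173 -0.0162] z [0.07 0.07 0.07]
plateS 189 x' pct [0.4755 0.4781 0.481  0.4837 0.4881] y' [-0.0564 -0.053  -0.0347 -0.0182 -0.0149] z [0.0274 0.0486 0.0685]
discface 2318 x' pct [0.639  0.6397 0.6427 0.6459 0.647 ] y' [-0.1515 -0.1164 -0.0412  0.041   0.0617] z [0.0417 0.1301 0.205 ]
-0.033297568559646606 0.10016781836748123 0.11988195031881332
peg 27 x' pct [0.5878 0.5903 0.6123 0.6297 0.6319] y' [0.0257 0.0267 0.0295 0.0317 0.0321] z [0.1737 0.1755 0.1776]
[320 217] [330 225]
slot 64 x' pct [0.6352 0.637  0.6425 0.6454 0.6463] y' [-0.1118 -0.1083 -0.0869 -0.0762 -0.0738] z [0.0642 0.0822 0.103 ]
```

The yaw is about 14.8° and the shaft line is at y'≈-0.035. The disc face is at x'≈0.643 and the rotor is at about 0.88 rad. Before moving I'll check the heights around the plate, since the gripper body has to fit there, then twist and approach.

```bash
python3 - <<'E'
from f import *
import pickle
T=pickle.load(open("top0.pkl","rb"))
u,v=np.meshgrid(np.arange(250,480),np.arange(100,330)); uv=np.c_[u.ravel(),v.ravel()]
P,z=depth(T,uv); a,b=P@ex,P@ey
for lo,hi in ((.35,.42),(.42,.46),(.46,.5),(.5,.53),(.53,.56),(.56,.6),(.6,.63)):
    print(lo,hi,[ (round(y,3),round(float(np.percentile(P[(a>lo)&(a<hi)&(b>y)&(b<y+.02),2],99)),3)) for y in np.arange(-.17,.13,.02)])
E
```

```text
0.35 0.42 [(np.float64(-0.17), 0.019), (np.float64(-0.15), 0.021), (np.float64(-0.13), 0.023), (np.float64(-0.11), 0.024), (np.float64(-0.09), 0.027), (np.float64(-0.07), 0.01), (np.float64(-0.05), 0.01), (np.float64(-0.03), 0.009), (np.float64(-0.01), 0.009), (np.float64(0.01), 0.009), (np.float64(0.03), 0.01), (np.float64(0.05), 0.009), (np.float64(0.07), 0.009), (np.float64(0.09), 0.01), (np.float64(0.11), 0.008), (np.float64(0.13), 0.009)]
0.42 0.46 [(np.float64(-0.17), 0.047), (np.float64(-0.15), 0.008), (np.float64(-0.13), 0.009), (np.float64(-0.11), 0.008), (np.float64(-0.09), 0.01), (np.float64(-0.07), 0.008), (np.float64(-0.05), 0.009), (np.float64(-0.03), 0.008), (np.float64(-0.01), 0.011), (np.float64(0.01), 0.008), (np.float64(0.03), 0.008), (np.float64(0.05), 0.01), (np.float64(0.07), 0.007), (np.float64(0.09), 0.007), (np.float64(0.11), 0.009), (np.float64(0.13), 0.009)]
0.46 0.5 [(np.float64(-0.17), 0.089), (np.float64(-0.15), 0.086), (np.float64(-0.13), 0.05), (np.float64(-0.11), 0.052), (np.float64(-0.09), 0.039), (np.float64(-0.07), 0.073), (np.float64(-0.05), 0.075
[... 1339 characters left out ...]
 0.069), (np.float64(-0.03), 0.07), (np.float64(-0.01), 0.021), (np.float64(0.01), 0.176), (np.float64(0.03), 0.182), (np.float64(0.05), 0.008), (np.float64(0.07), 0.009), (np.float64(0.09), 0.009), (np.float64(0.11), 0.02), (np.float64(0.13), 0.023)]
0.6 0.63 [(np.float64(-0.17), 0.099), (np.float64(-0.15), 0.097), (np.float64(-0.13), 0.095), (np.float64(-0.11), 0.007), (np.float64(-0.09), 0.107), (np.float64(-0.07), 0.109), (np.float64(-0.05), 0.182), (np.float64(-0.03), 0.13), (np.float64(-0.01), 0.163), (np.float64(0.01), 0.181), (np.float64(0.03), 0.183), (np.float64(0.05), 0.009), (np.float64(0.07), 0.01), (np.float64(0.09), 0.008), (np.float64(0.11), 0.023), (np.float64(0.13), 0.021)]
```

>>> carry_out --steps '[[[0, 0, 0, 0, -8.2], [0, 0, 0, 0, -8.2], [0, 0, 0, 0, -8.2], [0, 0, 0, 0, -8.2], [0, 0, 0, 0, -8.2], [0, 0, 0, 0, 0], [0, 0, 0, 0, 0]]]'

```text
time: 0.8
ee_pos: [0.2656, 0.5377, 0.253]
ee_rot: [0.612, 0.791, -0.0, 0.0]
force: [0.5, -0.0, -0.5]
grip_width: 0.0001
```

>>> carry_out --steps '[[[0, -3, 1.7, 0, 0], [0, -3, 1.7, 0, 0], [0, -3, 1.7, 0, 0], [0, -3, 1.7, 0, 0], [0, -3, 1.7, 0, 0], [0, -3, 1.7, 0, 0], [0, -3, 1.7, 0, 0], [0, -3, 1.7, 0, 0], [0, -3, 1.7, 0, 0], [0, -3, 1.7, 0, 0], [0, -3, 1.7, 0, 0], [0, -3, 1.7, 0, 0], [0, 0, 0, 0, 0], [0, 0, 0, 2.3, 0], [0, 0, 0, 2.3, 0], [0, 0, 0, 2.2, 0], [0, 0, 0, 0, 0], [0, 0, 0, 0, 0]]]'

```text
time: 2.6
ee_pos: [0.5539, 0.2419, 0.1853]
ee_rot: [0.611, 0.792, -0.0, -0.0]
force: [-0.4, -0.2, 0.7]
grip_width: -0.0003
```

```bash
cat > look.py <<'E'
from f import *
from workcell import monitor, viewer
import pickle,sys
n=sys.argv[1]
s=monitor.sense(); p=np.array(s["ee_pos"]); print("t",s["time"],"x'",p@ex,"y'",p@ey,"z",p[2],"F",np.round(s["force"],1))
S=viewer.snapshot("scene"); T=viewer.snapshot("top"); pickle.dump((S,T),open(f"{n}.pkl","wb"))
a=S["image"][190:315,290:440,::-1]; b=T["image"][110:290,270:400,::-1]
a=cv2.resize(a,(500,417),interpolation=cv2.INTER_CUBIC); b=cv2.resize(b,(301,417),interpolation=cv2.INTER_CUBIC)[:,:300]
cv2.imwrite(f"pics/{n}.png",np.hstack([a,b]))
E
python3 look.py a1
```

```text
t 2.6 x' 0.5973568367131596 y' 0.09217885079622012 z 0.18530292184735103 F [-0.4 -0.2  0.7]
```

View pics/a1.png

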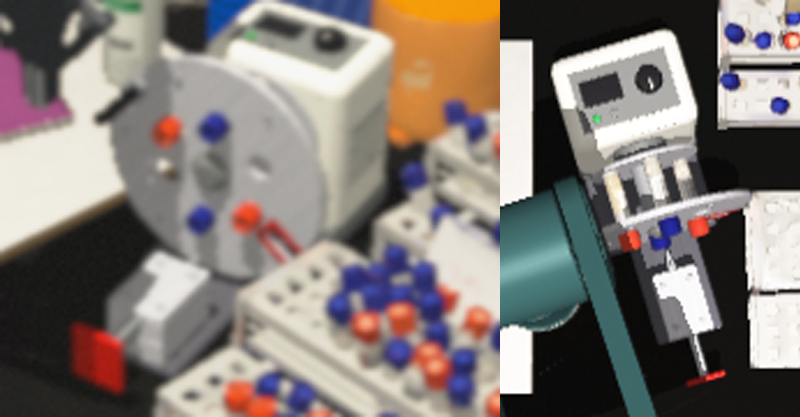

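The fingertip stands just left of the peg, at crop (120,100). The disc hasn't moved. Now I'll push right.

>>> carry_out --steps '[[[0, -1, 0, 0, 0], [0, -1, 0, 0, 0], [0, -1, 0, 0, 0], [0, -0.6, 0, 0, 0], [0, -0.6, 0, 0, 0], [0, -0.6, 0, -0.2, 0], [0, -0.6, 0, -0.2, 0], [0, -0.6, 0, -0.2, 0], [0, -0.6, 0, -0.2, 0], [0, -0.6, 0, -0.2, 0], [0, -0.6, 0, -0.2, 0], [0, -0.6, 0, -0.2, 0], [0, -0.6, 0, -0.2, 0], [0, 0, 0, 0, 0], [0, 0, 0, 0, 0]]]'

```text
time: 4.2
ee_pos: [0.5781, 0.1557, 0.204]
ee_rot: [0.61, 0.792, 0.002, 0.001]
force: [-0.1, 1.0, 0.2]
grip_width: -0.0
```

```bash
python3 look.py a2
```

```text
t 4.2 x' 0.5987307141279491 y' 0.0026286006777398096 z 0.20400391804940915 F [-0.1  1.   0.2]
```

View pics/a2.png

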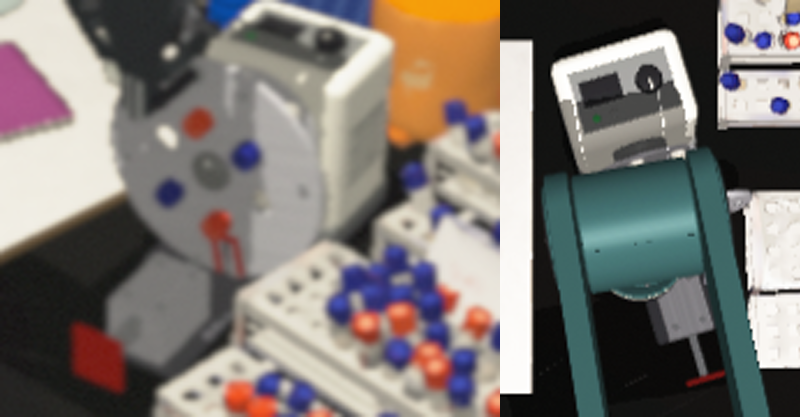

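The disc has turned, and the slot now shows at crop (225,255). I'll measure its angle by casting rays onto the disc's face.

```bash
cat > rot.py <<'E'
from f import *
import pickle,sys
X0=.6427;Y0=-.035
def face(S,uv):
    o,v=rays(S,uv); s=(X0-o@ex)/(v@ex); Q=o+v*s[:,None]; return np.c_[Q@ey-Y0,Q[:,2]-.122]
def rotor(S):
    im=S["image"].astype(int); c0=(X0*ex+Y0*ey)+[0,0,.122]
    u0,v0=proj(S,c0)[0].astype(int); u,v=np.meshgrid(np.arange(u0-50,u0+60),np.arange(v0-45,v0+60)); uv=np.c_[u.ravel(),v.ravel()]
    c=im[uv[:,1],uv[:,0]]; q=face(S,uv); r=np.hypot(*q.T); 
    m=(c[:,0]-np.maximum(c[:,1],c[:,2])>45)&(r>.066)&(r<.094)&(q[:,1]<-.01)
    a=np.arctan2(-q[m,0],-q[m,1]); return a,r[m],uv[m]
if __name__=="__main__":
    for n in sys.argv[1:]:
        S=pickle.load(open(n+".pkl","rb")); S=S[0] if isinstance(S,tuple) else S
        a,r,uv=rotor(S); print(n,len(a),"median",np.median(a).round(3),"midrange",((np.percentile(a,3)+np.percentile(a,97))/2).round(3),np.percentile(a,[3,25,75,97]).round(3))
        for lo in (.066,.073,.080,.087): k=(r>=lo)&(r<lo+.007); print("  r",lo,k.sum(),a[k].min().round(3) if k.any() else '',a[k].max().round(3) if k.any() else '')
E
python3 rot.py scene0 a1 a2
```

```text
scene0 46 median 0.983 midrange 0.91 [0.734 0.793 1.037 1.086]
  r 0.066 16 0.716 1.093
  r 0.073 12 0.743 1.084
  r 0.08 12 0.765 1.08
  r 0.087 6 0.784 1.043
a1 47 median 0.984 midrange 0.91 [0.735 0.796 1.031 1.086]
  r 0.066 16 0.716 1.093
  r 0.073 13 0.743 1.084
  r 0.08 12 0.765 1.08
  r 0.087 6 0.784 1.043
a2 23 median 0.083 midrange 0.165 [0.    0.045 0.305 0.33 ]
  r 0.066 7 -0.001 0.319
  r 0.073 6 0.043 0.338
  r 0.08 6 0.042 0.314
  r 0.087 4 0.075 0.32
```

>>> carry_out --steps '[[[0, -0.4, 0, 0, 0], [0, -0.4, 0, 0, 0], [0, -0.4, 0, 0, 0], [0, 0, 0, 0, 0], [0, 0, 0, 0, 0]]]'

```text
time: 4.8
ee_pos: [0.5803, 0.1421, 0.2007]
ee_rot: [0.611, 0.792, -0.001, -0.0]
force: [-0.9, -0.4, -0.0]
grip_width: -0.0
```

```bash
python3 look.py a3; python3 rot.py a3
```

```text
t 4.8 x' 0.5973526896513809 y' -0.011048114767428726 z 0.20074540464560806 F [-0.9 -0.4 -0. ]
a3 29 median 0.113 midrange -0.0 [-0.18  -0.106  0.146  0.179]
  r 0.066 11 -0.188 0.185
  r 0.073 7 -0.123 0.165
  r 0.08 6 -0.111 0.155
  r 0.087 5 -0.101 0.146
```

View pics/a3.png

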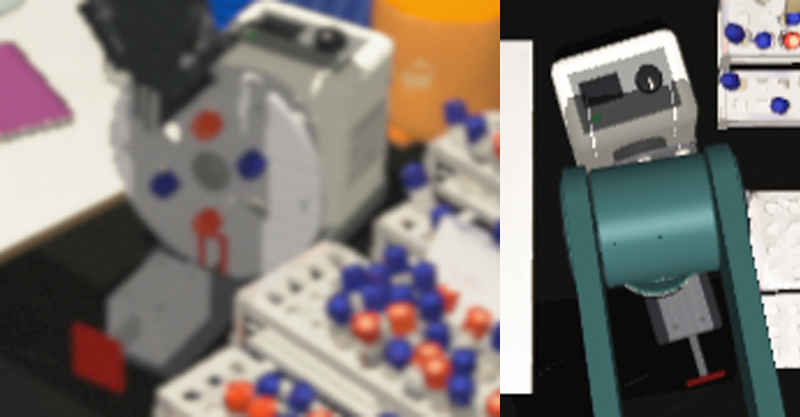

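The slot reads about +0.02 rad and the contact geometry gives about +0.04, so I'll nudge 2 mm more. Then I'll withdraw and measure with the view clear.

>>> carry_out --steps '[[[0, -0.2, 0, 0, 0], [0, 0, 0, 0, 0], [0, 0, 0, 0, 0], [0, 2, 0, 0, 0], [0, 4, 0, 0, 0], [0, 5, -2, 0, 0], [0, 5, -3, 0, 0], [0, 5, -3, 0, 0], [0, 5, -3, 0, 0], [0, 0, 0, 0, 0], [0, 0, 0, 0, 0]]]'

```text
time: 6.0
ee_pos: [0.4278, 0.3448, 0.2015]
ee_rot: [0.609, 0.793, 0.0, 0.0]
force: [0.2, -0.2, 0.9]
grip_width: -0.0004
```

```bash
python3 look.py a4; python3 rot.py a4; python3 - <<'E'
from f import *
import pickle
S,T=pickle.load(open("a4.pkl","rb"))
for n,d in (("S",S),("T",T)):
    c0=proj(d,.615*ex-.035*ey+[0,0,.207])[0].astype(int); print(n,c0)
    u,v=np.meshgrid(np.arange(c0[0]-30,c0[0]+30),np.arange(c0[1]-30,c0[1]+30)); uv=np.c_[u.ravel(),v.ravel()]
    P,z=depth(d,uv); c=d["image"][uv[:,1],uv[:,0]]; a,b=P@ex,P@ey
    m=(c.max(1)<80)&(a>.58)&(a<.636)&(P[:,2]>.19)&(P[:,2]<.225); Q=P[m]; print(m.sum(),np.percentile(Q@ey,[0,10,50,90,100]).round(4),np.percentile(Q[:,2],[10,50,90]).round(4))
E
```

```text
t 6.0 x' 0.5017727498904236 y' 0.22393609991638136 z 0.20149212939402936 F [ 0.2 -0.2  0.9]
a4 31 median -0.083 midrange -0.013 [-0.192 -0.127  0.122  0.166]
  r 0.066 14 -0.229 0.171
  r 0.073 9 -0.161 0.165
  r 0.08 5 -0.111 0.155
  r 0.087 3 -0.101 0.11
S [348 217]
43 [-0.04   -0.0387 -0.0362 -0.0344 -0.033 ] [0.2074 0.2096 0.2131]
T [343 213]
112 [-0.0392 -0.038  -0.0335 -0.0291 -0.0276] [0.2086 0.2121 0.2162]
```

View pics/a4.png

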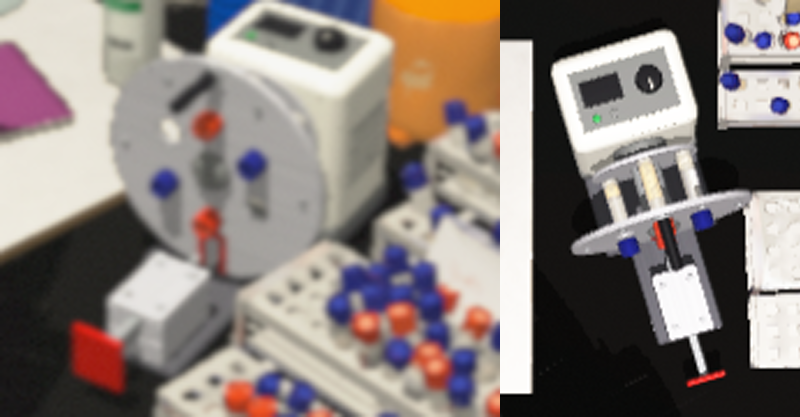

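The peg now stands up: the top view puts it 1.6 mm off the axis line, and the slot reads about +0.01. That is well inside the draw-in. Next I'll move in front of the plate.

>>> carry_out --steps '[[[0, -3.2, -0.65, 0, 0], [0, -3.2, -0.65, 0, 0], [0, -3.2, -0.65, 0, 0], [0, -3.2, -0.65, 0, 0], [0, -3.2, -0.65, 0, 0], [0, -3.2, -0.65, 0, 0], [0, -3.2, -0.65, 0, 0], [0, -3.2, -0.65, 0, 0], [0, -0.3, 0, 0, 0], [0, 0, 0, 0, 0], [0, 0, 0, 3, 0], [0, 0, 0, 3, 0], [0, 0, 0, 3, 0], [0, 0, 0, 3, 0], [0, 0, 0, 2, 0], [0, 0, 0, 0, 0], [0, 0, 0, 0, 0]]]'

```text
time: 7.8
ee_pos: [0.4442, 0.0807, 0.0613]
ee_rot: [0.611, 0.792, -0.0, -0.0]
force: [-0.2, -0.4, 0.2]
grip_width: -0.0004
```

```bash
python3 look.py a5
```

```text
t 7.8 x' 0.45004776589542067 y' -0.03562629218717803 z 0.0613267537263261 F [-0.2 -0.4  0.2]
```

View pics/a5.png

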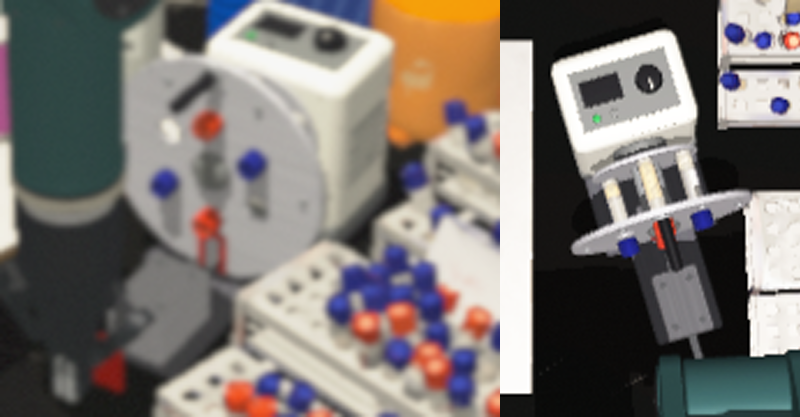

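>>> carry_out --steps '[[[0, 0, 0.6, 0, 0], [0, 0, 0.6, 0, 0], [0, 0, 0.4, 0, 0], [0, 0, 0.4, 0, 0], [0, 0, 0.4, 0, 0], [0, 0, 0.4, 0, 0], [0, 0, 0.4, 0, 0], [0, 0, 0.4, 0, 0], [0, 0, 0.4, 0, 0], [0, 0, 0.4, 0, 0], [0, 0, 0, 0, 0]]]'

```text
time: 9.0
ee_pos: [0.4878, 0.0916, 0.0614]
ee_rot: [0.611, 0.792, 0.0, 0.001]
force: [-0.0, -0.7, 0.0]
grip_width: -0.0001
```

```bash
python3 look.py a6; python3 rot.py a6
```

```text
t 9.0 x' 0.495033874247659 y' -0.03627217666975936 z 0.06139490457429209 F [-0.  -0.7  0. ]
a6 24 median 0.122 midrange -0.004 [-0.182 -0.09   0.147  0.173]
  r 0.066 10 -0.188 0.178
  r 0.073 6 -0.123 0.165
  r 0.08 4 0.113 0.155
  r 0.087 4 0.107 0.146
```

View pics/a6.png

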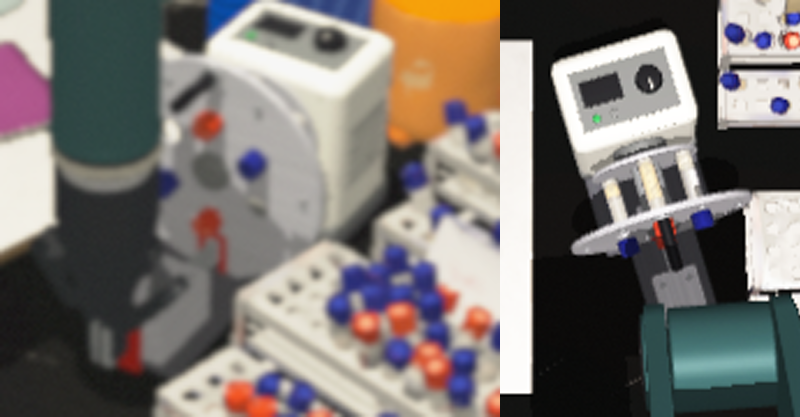

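The bar slides freely and its tip is entering the slot. I'll continue.

>>> carry_out --steps '[[[0, 0, 0.4, 0, 0], [0, 0, 0.4, 0, 0], [0, 0, 0.4, 0, 0], [0, 0, 0.3, 0, 0], [0, 0, 0.2, 0, 0], [0, 0, 0, 0, 0]]]'

```text
time: 9.7
ee_pos: [0.5037, 0.0958, 0.0614]
ee_rot: [0.611, 0.792, 0.0, 0.0]
force: [-0.6, 0.4, -0.3]
grip_width: -0.0001
```

```bash
python3 look.py a7; python3 rot.py a7
```

```text
t 9.7 x' 0.5114239973034843 y' -0.03617991692983615 z 0.061353049072400086 F [-0.6  0.4 -0.3]
a7 25 median 0.12 midrange -0.013 [-0.2   -0.094  0.146  0.173]
  r 0.066 11 -0.229 0.178
  r 0.073 6 -0.123 0.165
  r 0.08 4 0.113 0.155
  r 0.087 4 0.107 0.146
```

>>> carry_out --steps '[[[0, 0, 0.2, 0, 0], [0, 0, 0.2, 0, 0], [0, 0, 0, 0, 0]]]'

```text
time: 10.1
ee_pos: [0.5071, 0.0968, 0.0613]
ee_rot: [0.611, 0.792, -0.0, 0.0]
force: [-0.7, 0.5, -0.2]
grip_width: 0.0001
```

```bash
python3 look.py a8
```

```text
t 10.1 x' 0.5149521555015323 y' -0.03613123835815583 z 0.06129783699180694 F [-0.7  0.5 -0.2]
```

View pics/a8.png

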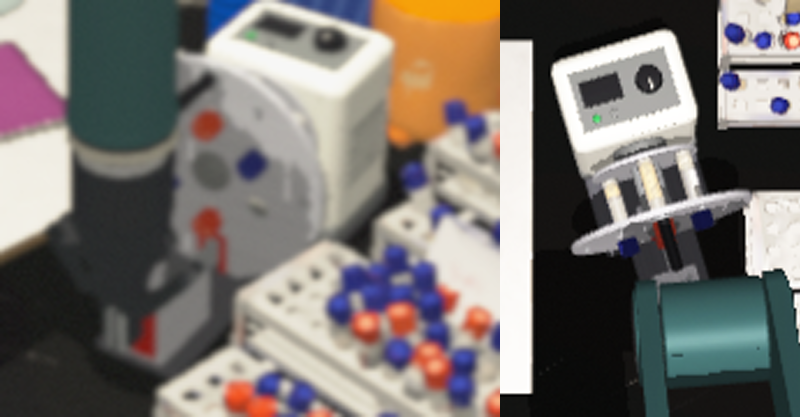

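No stop yet and the force is near zero. I'll push in small increments until there is firm contact.

>>> carry_out --steps '[[[0, 0, 0.1, 0, 0], [0, 0, 0.1, 0, 0], [0, 0, 0, 0, 0]]]'

```text
time: 10.5
ee_pos: [0.5082, 0.0972, 0.0612]
ee_rot: [0.611, 0.792, -0.001, -0.0]
force: [-4.0, -1.5, 2.3]
grip_width: -0.0002
```

>>> carry_out --steps '[[[0, 0, 0.1, 0, 0], [0, 0, 0.1, 0, 0], [0, 0, 0, 0, 0]]]'

```text
time: 10.8
ee_pos: [0.5082, 0.0973, 0.0609]
ee_rot: [0.611, 0.792, -0.002, -0.002]
force: [-8.3, -4.0, 6.8]
grip_width: 0.0003
```

The bar stopped at x'≈0.516, exactly where home was predicted, with the force rising to about 9 N. I'll back off along −x', then lift clear.

>>> carry_out --steps '[[[0, 0, -1, 0, 0], [0, 0, -3, 0, 0], [0, 0, -3, 0, 0], [0, 0, 0, -4, 0], [0, 0, 0, -4, 0], [0, 0, 0, -4, 0], [0, 4, 0, -2, 0], [0, 4, 0, 0, 0], [0, 4, 0, 0, 0], [0, 4, 0, 0, 0], [0, 4, 0, 0, 0], [0, 4, 0, 0, 0], [0, 4, 0, 0, 0], [0, 0, 0, 0, 0], [0, 0, 0, 0, 0]]]'

```text
time: 12.3
ee_pos: [0.3719, 0.3515, 0.2012]
ee_rot: [0.61, 0.793, 0.0, 0.0]
force: [-0.1, 0.1, 0.1]
grip_width: -0.0002
```

```bash
python3 look.py a9; python3 rot.py a9; python3 - <<'E'
from f import *
import pickle
S,T=pickle.load(open("a9.pkl","rb")); T0=pickle.load(open("top0.pkl","rb"))
im=T["image"].astype(int); c0=proj(T,.53*ex-.035*ey+[0,0,.07])[0].astype(int)
u,v=np.meshgrid(np.arange(c0[0]-15,c0[0]+15),np.arange(c0[1]-8,c0[1]+10)); uv=np.c_[u.ravel(),v.ravel()]; c=im[uv[:,1],uv[:,0]]
m=(c[:,0]>120)&(c[:,1]<60)&(c[:,2]<60); Q=plane(T,uv[m],.07); print("plate",m.sum(),np.percentile(Q@ex,[0,50,100]),np.percentile(Q@ey,[0,50,100]))
d=np.abs(T["image"].astype(int)-T0["image"]).max(2); cv2.imwrite("pics/full9.png",T["image"][:,:,::-1]); cv2.imwrite("pics/diff9.png",(d>40).astype(np.uint8)*255)
E
```

```text
t 12.3 x' 0.44939666926989685 y' 0.24470101616410822 z 0.20123880450332363 F [-0.1  0.1  0.1]
a9 27 median -0.001 midrange -0.015 [-0.197 -0.127  0.126  0.167]
  r 0.066 14 -0.229 0.171
  r 0.073 8 -0.161 0.165
  r 0.08 3 0.113 0.155
  r 0.087 2 0.107 0.11
plate 31 [0.52289025 0.52655661 0.52928585] [-0.05575631 -0.03361623 -0.01540146]
```

View pics/a9.png

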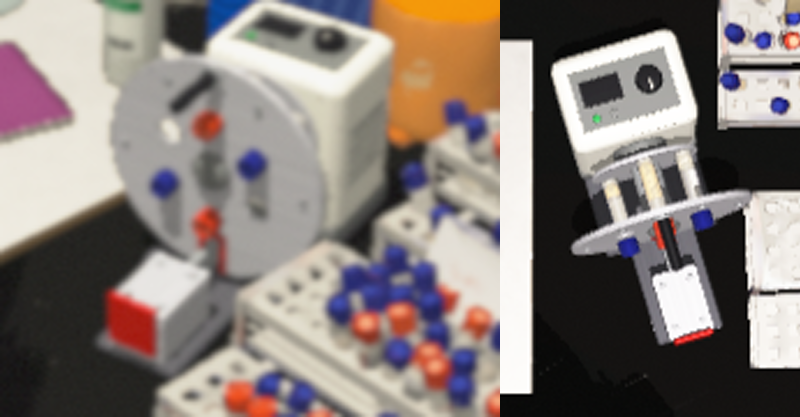

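View pics/diff9.png

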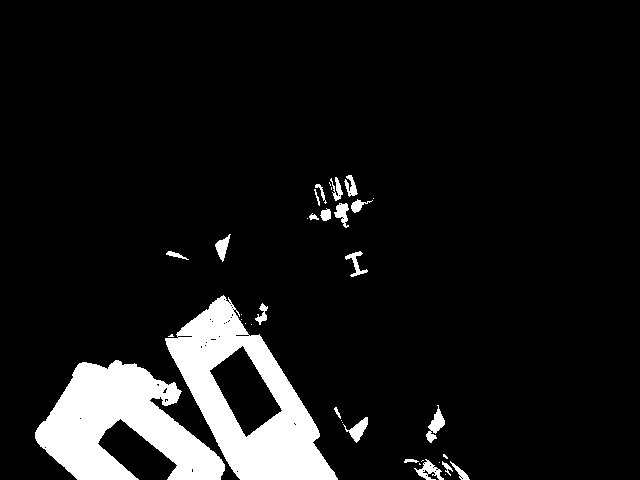

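The plate sits flush against the guide block, at crop (132,322) in the scene view and (693,337) in the top view. The bar runs through the slot, the peg is upright, and only the drum and bar have changed. I'll hand in.

```bash
python3 -c "
from workcell import r
print(r.hand_in())"
```

```text
the job is handed in; nothing more can be done
None
```

The drum is locked, and I handed the job in at about 12.4 s of the 48 s allowed. I pushed the peg with the closed fingertips to turn the disc from about 0.9 rad to in line. I then pushed the bar by its red plate through the slot until it stopped against the guide block, and withdrew the arm clear.

**Bar:**
- It slid with almost no force until a firm stop about where I had worked out home to be. The last reading was about 9 N along the push.
- After I withdrew, the pictures show the plate flush with the block and the bar running through the slot. The plate had moved about 45 mm from its start.

**Disc:** The measurements disagreed slightly before I pushed the bar. The slot read about +0.01 rad and the peg in the top view about +0.02 rad. Both are within what the bar's tip can draw in. Afterwards the peg stands upright; with the bar in the slot, the slot reading is too rough to refine this.

**Other things on the bench:** A before/after comparison of the top view showed no change apart from the drum, the bar, the arm, and a few small patches I took for shadows. The arm hid the petri dish and part of the tube beside it in that last picture, so I couldn't check those two directly. The arm passed about 0.18 m above the bench there and felt no contact.

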